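Make up two sampling kits

TASK

Make up the two sampling kits from the stock laid out on the bench. The blue caddy gets the red-capped pot and the yellow-capped pot, one standing in each of its two square wells (either way round), and the grey slide mailer lying flat in its bay; the pink caddy gets the green-capped pot standing in either of its wells and the orange tissue cassette lying flat in its bay. The pots are filled, so keep them upright all the time, and leave the black-capped spare pot, the light controller and the instrument tray where they are.

Things in the scene. Friction and masses are not known exactly. Their poses are not given: they have to be found in the camera images.
- pot_red: 40 ml sample pot with a red screw cap, standing upright: white body 35 mm diameter, cap 38 mm diameter from 52 to 70 mm height, 70 mm tall in all, 55 g nominal. Origin: centre of its underside, z up along its axis. Grip it round the cap from above.
- pot_yellow: 40 ml sample pot with a yellow screw cap, standing upright: white body 35 mm diameter, cap 38 mm diameter from 52 to 70 mm height, 70 mm tall in all, 55 g nominal. Origin: centre of its underside, z up along its axis. Grip it round the cap from above.
- pot_green: 40 ml sample pot with a green screw cap, standing upright: white body 35 mm diameter, cap 38 mm diameter from 52 to 70 mm height, 70 mm tall in all, 55 g nominal. Origin: centre of its underside, z up along its axis. Grip it round the cap from above.
- pot_black: 40 ml sample pot with a black screw cap, standing upright: white body 35 mm diameter, cap 38 mm diameter from 52 to 70 mm height, 70 mm tall in all, 55 g nominal. Origin: centre of its underside, z up along its axis. Grip it round the cap from above. The spare: not needed, must stay where it stands.
- slide_mailer: Grey plastic slide mailer (flat box with a darker hinged cap at one end), lying flat, 85 mm (its x) by 32 mm (its y) by 16 mm high, 35 g nominal. Origin: centre of its underside; z up. Grip it across the 32 mm width.
- cassette: Orange deep tissue cassette (small slotted box with a white slanted writing face at its -x end), lying flat, 41 mm (its x) by 28 mm (its y) by 13 mm high, 20 g nominal. Origin: centre of its underside; z up. Grip it across the 28 mm width.
- caddy_blue: Blue open kit caddy, fixed, 156 (x) by 133 (y) mm, floor 4 mm, walls 3 mm thick. Origin: centre of underside, z up, +x roughly away from the robot. Two pot wells, 62 x 62 mm inside, wall tops 30 mm above the bench, centred at x +44, y +32.5 and -32.5 mm. One flat bay, 85 (x) by 127 (y) mm inside, centred at x -32.5, y 0, outer wall tops at 18 mm (30 mm next to the wells).
- caddy_pink: Pink open kit caddy, fixed, 156 (x) by 133 (y) mm, floor 4 mm, walls 3 mm thick. Origin: centre of underside, z up, +x roughly away from the robot. Two pot wells, 62 x 62 mm inside, wall tops 30 mm above the bench, centred at x +44, y +32.5 and -32.5 mm. One flat bay, 85 (x) by 127 (y) mm inside, centred at x -32.5, y 0, outer wall tops at 18 mm (30 mm next to the wells).
- controller: Bystander: white light controller with a pale blue screen, 85 by 125 by 30 mm, loose, beyond the stock. Origin: centre of its underside. Leave it alone.
- instrument_tray: Bystander: open stainless steel instrument tray with forceps and scissors in it, 80 by 190 by 18 mm, loose, beyond the stock. Origin: centre of its underside. Leave it alone.

How it is judged:
At the end, for the whole second after the job is handed in: Each pot upright (0.15 rad) on a well floor of its caddy (6 mm), centre within 16 mm of the well's; mailer and cassette flat (0.12 rad) on their bay floor (6 mm), within 34 mm (x) and 50 or 55 mm (y) of its centre; all at rest; black pot upright, it and the bystanders moved under 20 mm (x of pot_red in the frame of caddy_blue between 0.028 and 0.06 m and (y of pot_red in the frame of caddy_blue between 0.0165 and 0.0485 m or y of pot_red in the frame of caddy_blue between -0.0485 and -0.0165 m) and z of pot_red in the frame of caddy_blue between -0.002 and 0.01 m and angle between each of pot_red, pot_yellow, pot_green, pot_black's own z axis and vertical below 0.15 rad and linear speed of each of pot_red, pot_yellow, slide_mailer, pot_green, cassette below 0.02 m/s and angular speed of each of pot_red, pot_yellow, slide_mailer, pot_green, cassette below 0.2 rad/s and x of pot_yellow in the frame of caddy_blue between 0.028 and 0.06 m and (y of pot_yellow in the frame of caddy_blue between 0.0165 and 0.0485 m or y of pot_yellow in the frame of caddy_blue between -0.0485 and -0.0165 m) and z of pot_yellow in the frame of caddy_blue between -0.002 and 0.01 m and x of slide_mailer in the frame of caddy_blue between -0.0665 and 0.0015 m and y of slide_mailer in the frame of caddy_blue between -0.05 and 0.05 m and z of slide_mailer in the frame of caddy_blue between -0.002 and 0.01 m and angle between each of slide_mailer, cassette's own z axis and vertical below 0.12 rad and x of pot_green in the frame of caddy_pink between 0.028 and 0.06 m and (y of pot_green in the frame of caddy_pink between 0.0165 and 0.0485 m or y of pot_green in the frame of caddy_pink between -0.0485 and -0.0165 m) and z of pot_green in the frame of caddy_pink between -0.002 and 0.01 m and x of cassette in the frame of caddy_pink between -0.0665 and 0.0015 m and y of cassette in the frame of caddy_pink between -0.055 and 0.055 m and z of cassette in the frame of caddy_pink between -0.002 and 0.01 m and distance of each of pot_black, controller, instrument_tray from where it was at the start of the episode below 0.02 m); the robot touches nothing.
It fails at once if a filled pot is tipped (more than 0.6 rad) (angle between any of pot_red, pot_yellow, pot_green, pot_black's own z axis and vertical above 0.6 rad).
It fails at once if the spare pot, the light controller or the instrument tray is shifted by more than 20 mm (distance of any of pot_black, controller, instrument_tray from where it was at the start of the episode above 0.02 m).
It also fails if it takes over 120 s, if anything falls off the work surface, if the arm or the gripper's body presses on something with over 40 N, if the wrist force passes 120 N, or if a joint passes its speed limit or range.

ROBOT

A 6-joint arm with a two-finger parallel gripper is mounted at the origin on the work surface. World frame = base frame: x ahead of the robot, y to its left, z up, the work surface at z = 0. Lengths are in m, angles in rad, forces in N, time in s.
With the tool pointing down it reaches from about 0.35 to 0.925 m from the base axis. Payload 6.4 kg.
Tool frame: the origin (TCP) lies on the centre line of the jaws, within the pads' length; the fingertips stand 17 mm ahead of it and the grasp point (between the pads) lies 2 mm behind it; z points along the fingers, y is the line along which they close (so a half turn about z gives the same grasp; the last joint's range is limited). The gripper opens to 94 mm and grips with 3 to 60 N. Pads are 16 mm wide; open, the fingers measure 119 mm over their backs; the gripper's body (75 mm by 177 mm) begins 78 mm behind the grasp point.
Start: joints at [1.001, 0.245, 1.558, -0, 1.339, -0.174], TCP at [0.251, 0.6, 0.222] pointing down, gripper open.
Joint ranges: [-3.13, 3.13], [-1.02, 2.26], [0.13, 2.54], [-0.95, 4.09], [0.21, 2.88], [-2.74, 2.74]. Speed limits (rad/s): [2.57, 2.57, 3.14, 3.14, 3.14, 3.14].

INTERFACE

Orientations are given as a rotation vector (axis times angle).
In Python, from rig import monitor, grab_frame, calibration, workorder, models gives the robot as it stands.
- The arm moves only by the shell command python3 -m jog 'ROWS' [FORCE]. ROWS is a JSON object of lists of equal length, an entry for each row: "dp": the shift along the tool's x, y, z in cm, a list of three; "rot": the turn, a rotation vector about the tool's x, y, z in degrees, a list of three; "hand": the closure in counts, from 0 (fully open) to 255 (shut). A call has 1 to 8 rows; each row shifts and turns the commanded pose from where the row before left it, along the tool's axes as they then stand; what a row does not reach is not made up. A row lasts 1/12 s, in which the tool goes at most 41.7 mm and 7.16 degrees, less where a joint would pass 70% of its speed; a pose out of reach is approached as far as the arm can. A call with a gripper value outside its range is refused whole. The fingers move at their own pace and stop on an object; FORCE is the grip in N (left out, the last holds). Time passes only in rows, so rows that do not move let the fingers close. It gives the time, the measured TCP pose, the force, the opening and the grip force at its end, in the units of the state.
- monitor.sense(): the state, without advancing time (a new reading comes with each control period).
- grab_frame(name): name is "side" or "top" or "wrist"; returns (picture, depth): 480x640x3 uint8, blue, green, red; 480x640 float32, m along the optical axis (not along the pixel's ray), 0 where there is no reading.
- calibration(name): a dict with "vfov" (degrees; the focal length in pixels is half the picture's height over the tangent of half this angle, whatever the lens; pixels are square), "cx", "cy" (the principal point, pixels), "camera_from_world" (4x4, takes a point from world to camera coordinates). Camera axes: x right, y down, z forward; pixel columns grow to the right and rows downward; lengths in m; the calibration is good to about 2 mm. A picture is of the moment at which its call begins: read the wrist's pose just before it. calibration takes no time and is no camera call; for the wrist camera it gives the pose at the moment of the call.
- workorder.sign_off(): hands the job in; it is judged then, once.
Trained networks look in the newest picture that a camera, given by its name, has taken for a name from the list of things; names that differ only in an ending like _2 or _b are one class to them, and where a whole thing is asked for, a point or a joint stands for the part that bears it (a point fixed in the world has none). Each returns a list of dicts, best first, with "conf" (0 to 1); they miss things now and then, are a little off and sometimes report something else, mostly with a low value. They report only what shows in the picture. A call takes as long as a camera call.
- models.boxes_of(camera, target): "extent" ([left, top, right, bottom] in pixels, round what is visible of it).
- models.trace(camera, target): "mask" (480x640 bool, what is visible of it) and "extent" ([left, top, right, bottom] in pixels, round what is visible of it).
- models.mark_of(camera, target): "centre" ([row, column] in pixels: a listed point, or the origin of a listed thing).
The state is a dict: "time": time; "qpos": joint angles; "joint_vel": joint speeds; "joint_efforts": joint torques, N m; "ee_pos": TCP position; "orientation": TCP orientation; "wrist_force": force on the tool from outside, world axes, zero at the start; "torque": the same for the moment, N m; "opening": finger opening in m; "grip_force": force on a finger pad.
Only numpy, scipy, OpenCV 4.12 (cv2) and the standard library are available. Lean on these libraries where they do the work, as an engineer would, in place of code of your own. Each camera call takes 0.05 s, during which the arm holds its last target. There are 200 camera calls.

## Working session

There is one attempt and no reset: what is moved stays moved. The work goes in short steps, Python scripts to look and compute and a shell command to move; the robot and the scene stay as the last step left them, time stands still between calls to the robot, and variables do not carry over. Pictures are saved under pics/ and viewed, at most 14 in all, crops included, and the job is handed in when it is done.

```bash
mkdir -p pics; ls
cat > h.py <<'E'
import numpy as np, cv2
from rig import monitor, grab_frame, calibration, workorder, models
from scipy.spatial.transform import Rotation as R
def world(cam,mask,depth,cal=None):
    c=cal or calibration(cam); f=240/np.tan(np.radians(c["vfov"]/2))
    v,u=np.nonzero(mask&(depth>0)); z=depth[v,u]
    p=np.c_[(u-c["cx"])/f*z,(v-c["cy"])/f*z,z,np.ones(len(z))]
    return (np.linalg.inv(c["camera_from_world"])@p.T).T[:,:3]
E
python3 - <<'E'
from h import *
for n in("top","side"):
    im,d=grab_frame(n); cv2.imwrite(f"pics/{n}0.png",im); c=calibration(n); print(n,c["vfov"],c["cx"],c["cy"],np.linalg.inv(c["camera_from_world"]).round(3).tolist())
    for t in "pot_red pot_yellow pot_green pot_black slide_mailer cassette caddy_blue caddy_pink controller instrument_tray".split():
        r=models.trace(n,t)
        if r:
            r=r[0]; w=world(n,r["mask"],d); 
            print(t,round(r["conf"],2),np.round(r["extent"]).tolist(),len(w),*( [np.percentile(w,q,axis=0).round(3).tolist() for q in(3,50,97)] if len(w) else []))
        else: print(t,"none")
s=monitor.sense();print(s)
E
```

```text
pics
top 47.34435657747582 316.0285803013484 235.4340852630121 [[-0.026, -0.987, 0.162, 0.434], [-1.0, 0.023, -0.021, 0.015], [0.017, -0.162, -0.987, 0.945], [0.0, 0.0, 0.0, 1.0]]
pot_red 0.76 [395.0, 297.0, 427.0, 321.0] 531 [0.444, -0.168, 0.017] [0.46, -0.149, 0.07] [0.476, -0.135, 0.073]
pot_yellow 0.96 [218.0, 318.0, 250.0, 347.0] 517 [0.41, 0.115, 0.023] [0.427, 0.131, 0.07] [0.443, 0.148, 0.073]
pot_green 0.73 [384.0, 210.0, 414.0, 241.0] 588 [0.58, -0.159, 0.002] [0.595, -0.138, 0.07] [0.614, -0.123, 0.073]
pot_black 0.92 [221.0, 229.0, 243.0, 252.0] 544 [0.559, 0.115, 0.009] [0.574, 0.129, 0.07] [0.592, 0.148, 0.073]
slide_mailer 0.66 [304.0, 298.0, 348.0, 352.0] 1069 [0.399, -0.045, 0.0] [0.436, -0.018, 0.016] [0.474, 0.007, 0.02]
cassette 0.82 [295.0, 231.0, 314.0, 259.0] 397 [0.553, 0.001, 0.004] [0.572, 0.013, 0.013] [0.591, 0.027, 0.017]
caddy_blue 0.71 [443.0, 203.0, 540.0, 308.0] 7694 [0.467, -0.373, 0.001] [0.544, -0.304, 0.005] [0.62, -0.234, 0.031]
caddy_pink 0.85 [89.0, 218.0, 175.0, 319.0] 7881 [0.465, 0.244, 0.001] [0.54, 0.311, 0.005] [0.614, 0.375, 0.031]
cont
[... 1581 characters left out ...]
: 1.1, 'qpos': array([ 1.00089254e+00,  2.45123386e-01,  1.55779968e+00, -8.92763787e-06,
        1.33869500e+00, -1.74105452e-01]), 'joint_vel': array([-4.78909774e-04, -4.77557398e-05,  3.53917659e-04,  6.78544606e-05,
       -1.26376782e-03,  2.74873351e-04]), 'joint_efforts': array([-5.88390394e-04, -4.15834486e+01, -3.14875853e+01,  6.86112698e-02,
        2.88008864e-02, -1.84081358e-06]), 'ee_pos': array([0.25060996, 0.59975695, 0.22244045]), 'orientation': array([-6.17664957e-01, -3.08027389e+00,  4.21455348e-05]), 'wrist_force': array([-0.3646773 , -0.62247486,  0.57058847]), 'torque': array([-0.04325499,  0.0070333 ,  0.00462415]), 'grip_force': 0.0, 'opening': 0.09424852678924801}
```

```bash
cat >> h.py <<'E'
T="pot_red pot_yellow pot_green pot_black slide_mailer cassette caddy_blue caddy_pink".split()
def fit(cam,t,d,cal=None):
    r=models.trace(cam,t)
    if not r: return None
    r=r[0]; w=world(cam,r["mask"],d,cal)
    if t[:3]=="pot": k=(w[:,2]>.062)&(w[:,2]<.085)
    elif t[:3]=="cad": k=(w[:,2]<.05)
    else: k=(w[:,2]>.008)&(w[:,2]<.025)
    w=w[k]
    if len(w)<60: return None
    zt=np.median(w[:,2])
    m=np.median(w[:,:2],axis=0); q=w[:,:2]; q=q[np.linalg.norm(q-m,axis=1)<.12]
    if t[:3]=="pot":
        q=q[np.linalg.norm(q-m,axis=1)<.026]; lo,hi=np.percentile(q,[1,99],axis=0)
        return r["conf"],((lo+hi)/2*1000).round(1).tolist(),((hi-lo)*1000).round(1).tolist(),(zt*1000).round(1)
    # drop isolated points
    img=np.zeros((700,700),np.uint8); ij=((q-m)*2000+350).astype(int); img[ij[:,1],ij[:,0]]=1
    img=cv2.morphologyEx(cv2.morphologyEx(img,cv2.MORPH_CLOSE,np.ones((13,13))),cv2.MORPH_OPEN,np.ones((13,13)))
    n,l,st,_=cv2.connectedComponentsWithStats(img); l=l==1+np.argmax(st[1:,4])
    y,x=np.nonzero(l); (c,s,a)=cv2.minAreaRect(np.c_[x,y].astype(np.float32))
    if s[0]<s[1]: a-=90; s=s[::-1]
    return round(r["conf"],2),((np.array(c)-350)/2+m*1000).round(1).tolist(),(np.array(s)/2).round(1).tolist(),round((a+90)%180-90,1),(zt*1000).round(1)
E
python3 - <<'E'
from h import *
for n in("top","side"):
    im,d=grab_frame(n); print(n)
    for t in T: print(t,fit(n,t,d))
E
```

```text
top
pot_red (0.69, [460.3, -152.0], [34.7, 35.7], np.float64(70.2))
pot_yellow (0.59, [426.0, 131.5], [34.9, 34.1], np.float64(70.1))
pot_green (0.88, [596.4, -139.5], [33.9, 34.8], np.float64(70.1))
pot_black (0.77, [576.2, 132.2], [35.6, 35.3], np.float64(70.2))
slide_mailer (0.88, [437.6, -17.9], [86.6, 32.1], 27.4, np.float64(16.4))
cassette (0.9, [573.3, 13.0], [38.7, 27.8], -5.9, np.float64(13.1))
caddy_blue (0.86, [542.3, -300.4], [157.7, 138.0], -11.8, np.float64(5.2))
caddy_pink (0.76, [538.0, 309.5], [156.2, 138.0], 2.0, np.float64(5.1))
side
pot_red (0.77, [460.6, -147.3], [35.8, 34.9], np.float64(69.2))
pot_yellow (0.62, [426.4, 137.6], [35.2, 35.4], np.float64(69.5))
pot_green (0.71, [597.4, -135.4], [34.8, 35.8], np.float64(69.1))
pot_black (0.73, [576.4, 137.0], [35.4, 35.4], np.float64(69.3))
slide_mailer (0.69, [438.0, -13.9], [84.3, 33.6], 28.1, np.float64(15.5))
cassette (0.87, [574.1, 17.3], [38.6, 27.4], -5.0, np.float64(12.3))
caddy_blue (0.56, [516.5, -300.9], [121.8, 81.3], 78.3, np.float64(5.6))
caddy_pink (0.97, [510.2, 312.0], [138.2, 101.9], -87.4, np.float64(4.7))
```

View pics/top0.png

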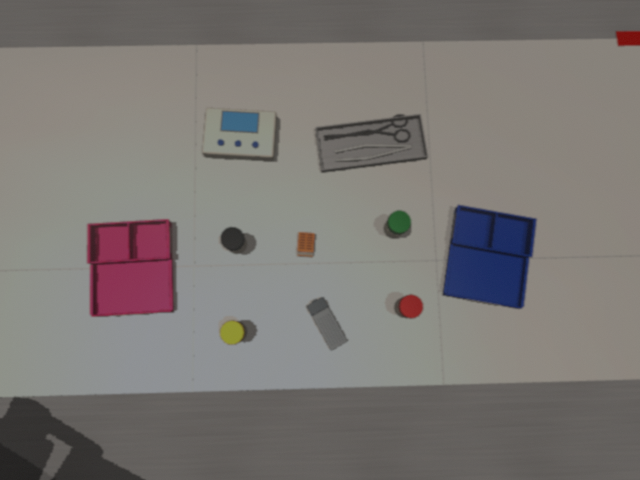

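The top view shows both caddies: pink at (130,268), blue at (490,256). Yellow pot (232,333), black (233,239), red (411,307), green (399,222), mailer (327,323) and cassette (306,243). The two views differ by about 5 mm in y, so I'll settle that with the wrist camera.

```bash
python3 -m jog '{"dp":[[0,0,0],[0,0,0],[0,0,0],[0,0,0],[0,0,0],[0,0,0],[0,0,0],[0,0,0]],"rot":[[0,0,6.73],[0,0,6.73],[0,0,6.73],[0,0,6.73],[0,0,6.73],[0,0,6.73],[0,0,6.73],[0,0,6.73]],"hand":[0,0,0,0,0,0,0,0]}' 20
python3 -m jog '{"dp":[[0,0,0],[0,0,0],[-3,2,-1],[-3,2,-1],[-3,2,-1],[-3,2,-1],[-3,2,-1],[0,0,0]],"rot":[[0,0,6.73],[0,0,6.73],[0,0,0],[0,0,0],[0,0,0],[0,0,0],[0,0,0],[0,0,0]],"hand":[0,0,0,0,0,0,0,0]}'
python3 -m jog '{"dp":[[-3,2,0],[-3,2,0],[-3,2,0],[-3,2,0],[-3,0,0],[0,0,0],[0,0,0]],"rot":[[0,0,0],[0,0,0],[0,0,0],[0,0,0],[0,0,0],[0,0,0],[0,0,0]],"hand":[0,0,0,0,0,0,0]}'
python3 - <<'E'
from h import *
s=monitor.sense(); print(R.from_rotvec(s["orientation"]).as_matrix().round(3).tolist(),s["qpos"].round(2))
c=calibration("wrist"); im,d=grab_frame("wrist"); cv2.imwrite("pics/w1.png",im); print(np.linalg.inv(c["camera_from_world"]).round(3).tolist(),c["vfov"])
for t in ["caddy_pink","pot_yellow","pot_black"]: print(t,fit("wrist",t,d,c))
E
```

```text
time: 2.67
ee_pos: [0.2506, 0.5998, 0.2224]
orientation: [1.952, 2.461, -0.0]
wrist_force: [-0.4, 0.5, 0.9]
opening: 0.0939
grip_force: 0.0
time: 3.33
ee_pos: [0.3543, 0.4467, 0.2752]
orientation: [2.226, 2.214, 0.006]
wrist_force: [1.4, -0.1, 1.4]
opening: 0.094
grip_force: 0.0
time: 3.92
ee_pos: [0.4309, 0.2992, 0.2725]
orientation: [-2.223, -2.219, -0.001]
wrist_force: [-0.8, -0.2, 0.3]
opening: 0.0937
grip_force: 0.0
[[0.002, 1.0, 0.0], [1.0, -0.002, 0.001], [0.001, 0.0, -1.0]] [ 0.39 -0.09  1.82  0.    1.41  0.39]
[[1.0, -0.001, -0.0, 0.431], [-0.001, -0.965, -0.261, 0.373], [0.0, 0.261, -0.965, 0.436], [0.0, 0.0, 0.0, 1.0]] 68.24787947863874
caddy_pink (0.8, [503.7, 308.6], [137.6, 92.0], -87.7, np.float64(5.5))
pot_yellow (0.63, [424.9, 137.6], [35.2, 29.2], np.float64(70.9))
pot_black (0.64, [562.3, 132.2], [11.6, 17.8], np.float64(70.7))
```

View pics/w1.png

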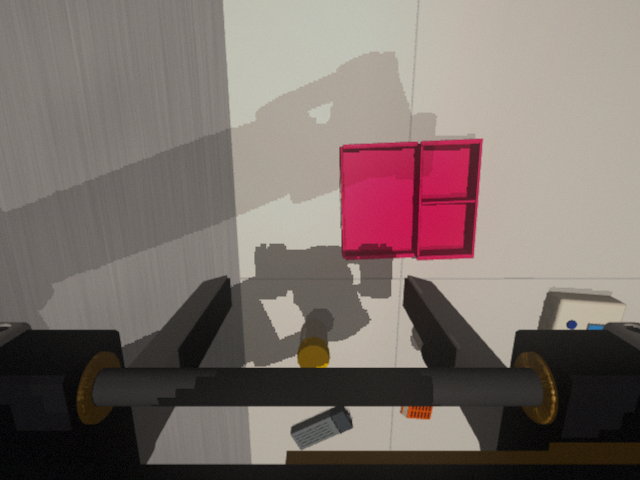

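Wrist view: pink caddy around (410,200), yellow pot at (313,350). The wrist values lie between the other two, so I use the mean of top and side. Picking the yellow pot now.

```bash
python3 -m jog '{"dp":[[-4,-0.5,1],[-4,0,1],[-4,0,1],[-4,0,1],[-0.5,0,2],[0,0,3],[0,0,0],[0,0,0]],"rot":[[0,0,0],[0,0,0],[0,0,0],[0,0,0],[0,0,0],[0,0,0],[0,0,0],[0,0,0]],"hand":[0,0,0,0,0,0,0,0]}'
python3 - <<'E'
from h import *
for n in("wrist","side"):
    c=calibration(n); im,d=grab_frame(n)
    for t in T[:2]+T[4:5]: print(n,t,fit(n,t,d,c))
    if n=="wrist": cv2.imwrite("pics/w2.png",im)
E
```

```text
time: 4.78
ee_pos: [0.4248, 0.1355, 0.1815]
orientation: [-2.218, -2.221, 0.004]
wrist_force: [1.0, 0.2, 0.4]
opening: 0.0941
grip_force: 0.0
wrist pot_red None
wrist pot_yellow (0.71, [425.5, 134.2], [34.5, 35.3], np.float64(70.9))
wrist slide_mailer (0.78, [448.3, -1.4], [59.2, 29.4], 1.4, np.float64(16.9))
side pot_red (0.73, [460.8, -146.8], [35.9, 33.4], np.float64(69.2))
side pot_yellow (0.94, [426.7, 137.9], [35.9, 35.0], np.float64(69.6))
side slide_mailer (0.9, [419.4, -23.7], [45.4, 34.4], 23.7, np.float64(15.4))
```

View pics/w2.png

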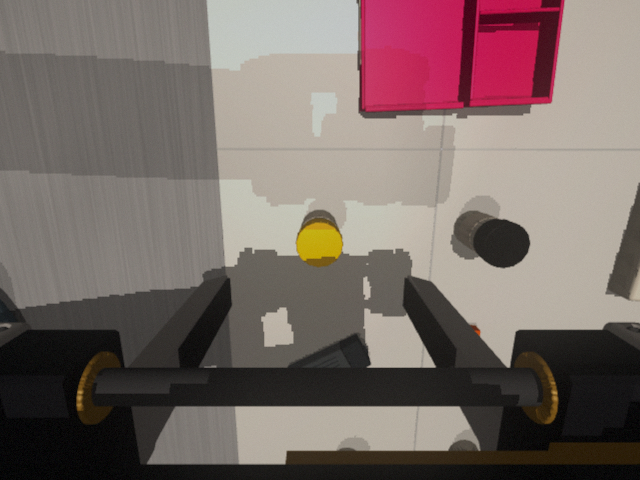

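The yellow pot at (320,243) stands between the open fingers. The wrist fix of y=134 confirms the mean of top and side. Descend, grip, lift.

```bash
python3 -m jog '{"dp":[[0,0,4],[0,0,4],[0,0,3],[0,0,1.2],[0,0,0],[0,0,0]],"rot":[[0,0,0],[0,0,0],[0,0,0],[0,0,0],[0,0,0],[0,0,0]],"hand":[0,0,0,0,0,150]}' 20
python3 -m jog '{"dp":[[0,0,0],[0,0,0],[0,0,0],[0,0,0],[0,0,0],[0,0,0],[0,0,0],[0,0,0]],"rot":[[0,0,0],[0,0,0],[0,0,0],[0,0,0],[0,0,0],[0,0,0],[0,0,0],[0,0,0]],"hand":[190,220,220,220,220,220,220,220]}' 20
```

```text
time: 5.68
ee_pos: [0.4258, 0.1349, 0.0605]
orientation: [-2.221, -2.222, 0.001]
wrist_force: [0.5, 0.4, 0.8]
opening: 0.0906
grip_force: 0.0
time: 6.35
ee_pos: [0.4258, 0.1348, 0.0605]
orientation: [2.221, 2.222, 0.0]
wrist_force: [1.2, 0.3, 0.1]
opening: 0.0377
grip_force: 19.7
```

```bash
Z='[0,0,0]'; python3 -m jog '{"dp":[[0,0,-1],[0,0,-3],[0,0,-3],[0,0,-3],[0,0,-3],[-2,1,0],[-3,1,0],[-3,1,0]],"rot":[[0,0,0],[0,0,0],[0,0,0],[0,0,0],[0,0,0],[0,0,0],[0,0,0],[0,0,0]],"hand":[220,220,220,220,220,220,220,220]}'
python3 -m jog '{"dp":[[-3.5,1,0],[-3.5,1,0],[-3.5,1,0],[-3.5,1,0],[-3.5,1,0],[-3.5,1,0],[-3.5,1,0],[-3,1,0]],"rot":[[0,0,0],[0,0,0],[0,0,0],[0,0,0],[0,0,0],[0,0,0],[0,0,0],[0,0,0]],"hand":[220,220,220,220,220,220,220,220]}'
python3 -m jog '{"dp":[[-1,0,0],[0,0,0],[0,0,0]],"rot":[[0,0,0],[0,0,0],[0,0,0]],"hand":[220,220,220]}'
python3 - <<'E'
from h import *
c=calibration("wrist"); im,d=grab_frame("wrist"); cv2.imwrite("pics/w3.png",im)
for t in T: print(t,fit("wrist",t,d,c))
E
```

```text
time: 7.02
ee_pos: [0.4563, 0.0543, 0.192]
orientation: [2.217, 2.223, 0.002]
wrist_force: [0.1, 1.0, -0.2]
opening: 0.0377
grip_force: 20.0
time: 7.68
ee_pos: [0.536, -0.2225, 0.191]
orientation: [2.222, 2.22, -0.0]
wrist_force: [0.1, 0.2, 0.3]
opening: 0.0375
grip_force: 20.0
time: 7.93
ee_pos: [0.5355, -0.2297, 0.1905]
orientation: [-2.221, -2.22, -0.0]
wrist_force: [-0.8, -0.0, -0.3]
opening: 0.0375
grip_force: 20.0
pot_red (0.69, [460.1, -151.9], [35.3, 34.6], np.float64(70.9))
pot_yellow None
pot_green (0.7, [596.3, -140.1], [35.7, 35.4], np.float64(70.9))
pot_black None
slide_mailer (0.85, [412.4, -44.2], [22.5, 13.0], 0.0, np.float64(16.4))
cassette None
caddy_blue (0.86, [547.3, -267.3], [159.8, 78.5], -8.2, np.float64(5.7))
caddy_pink None
```

View pics/w3.png

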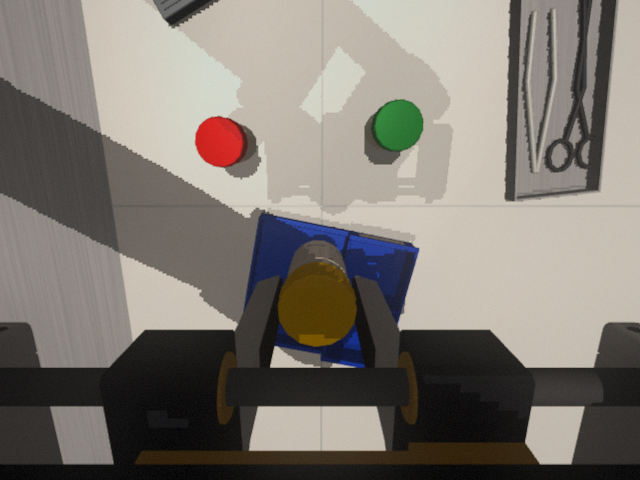

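Yellow held at (317,295). The blue caddy's +y edge runs from (262,212) to (417,246). I'll intersect corner rays with the wall-top heights for its pose.

```bash
cat >> h.py <<'E'
def ray(cam,u,v,z,c=None):
    c=c or calibration(cam); f=240/np.tan(np.radians(c["vfov"]/2)); M=np.linalg.inv(c["camera_from_world"])
    d=M[:3,:3]@np.array([(u-c["cx"])/f,(v-c["cy"])/f,1]); o=M[:3,3]
    return ((o+d*(z-o[2])/d[2])[:2]*1000).round(1)
E
python3 - <<'E'
from h import *
print("w",ray("wrist",262,212,.018),ray("wrist",417,246,.030))
im,d=grab_frame("top")
for t in("caddy_blue","caddy_pink"):
    r=models.trace("top",t)[0]; w=world("top",r["mask"],d)
    # fit pose: outline distance of floor+wall points
    k=w[:,2]>.012
    best=min(((np.sum(np.maximum(0,np.abs((w[:,:2]-[x,y])@np.array([[np.cos(a),-np.sin(a)],[np.sin(a),np.cos(a)]])-0)-[.078,.0665]).clip(0,.006)),x,y,a) for x in np.arange(.53,.56,.002) for y in (np.arange(-.31,-.29,.002) if t[-1]=="e" else np.arange(.298,.322,.002)) for a in np.radians(np.arange(-16,8,1))))
    print(t,best[0],best[1],best[2],np.degrees(best[3]))
cv2.imwrite("pics/t1.png",cv2.hconcat([cv2.resize(im[195:320,435:555],None,fx=3,fy=3),cv2.resize(im[205:330,80:200],None,fx=3,fy=3)]))
E
```

```text
w [ 483.1 -215.9] [ 630.8 -246.1]
caddy_blue 0.2551830458403866 0.542 -0.29 -14.999999999999998
caddy_pink 0.6179654027815603 0.538 0.31 2.0
```

View pics/t1.png

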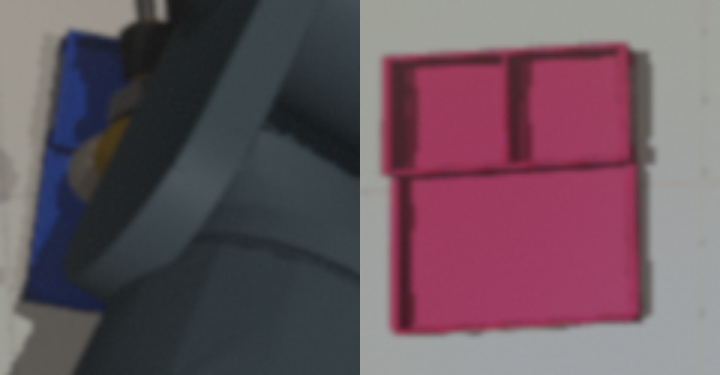

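Blue caddy: centre (543, −297) mm, yaw −11.6°, from the corner rays and the top view. The crop shows pink nearly square-on, yaw 2°. Yellow goes to the far well.

```bash
python3 -m jog '{"dp":[[-3,1,0],[-3,1,0],[-3,1,0],[-1.8,1.4,0],[0,0,3],[0,0,3],[0,0,2],[0,0,0]],"rot":[[0,0,0],[0,0,0],[0,0,0],[0,0,0],[0,0,0],[0,0,0],[0,0,0],[0,0,0]],"hand":[220,220,220,220,220,220,220,220]}'
python3 - <<'E'
from h import *
print(monitor.sense()["ee_pos"].round(4)); im,d=grab_frame("wrist"); cv2.imwrite("pics/w4.png",im)
E
```

```text
time: 9.2
ee_pos: [0.577, -0.336, 0.1044]
orientation: [-2.214, -2.214, 0.001]
wrist_force: [-0.6, 0.3, -1.2]
opening: 0.0374
grip_force: 20.0
[ 0.577  -0.336   0.1044]
```

View pics/w4.png

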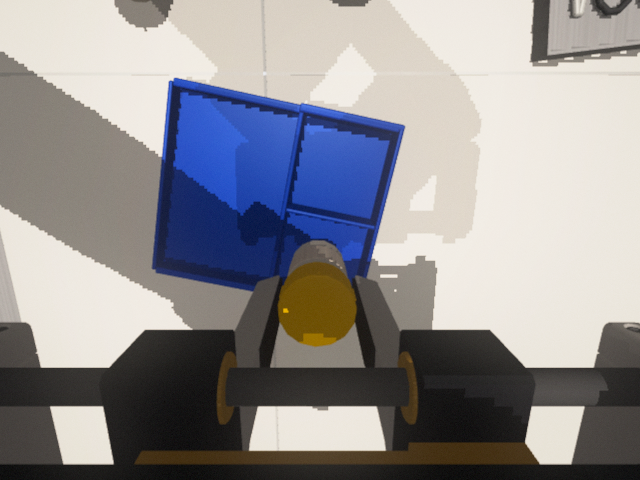

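The caddy is clear now: corners (172,79), (404,126), (153,270), divider (286,211)–(374,226). The pot is over the far well; refining before lowering.

Run:
```python
from h import *
for u,v,z in[(172,79,.018),(404,126,.03),(153,270,.018),(286,211,.03),(374,226,.03)]: print(ray("wrist",u,v,z))
```

```text
[ 482.1 -219.6]
[ 634.  -249.6]
[ 453.9 -352.6]
[ 556.5 -305.2]
[ 617.4 -315.6]
```

```bash
python3 -m jog '{"dp":[[-0.3,0.3,0],[0,0,0],[0,0,0]],"rot":[[0,0,0],[0,0,0],[0,0,0]],"hand":[220,220,220]}'
```

```text
time: 9.5
ee_pos: [0.5843, -0.3422, 0.1131]
orientation: [2.218, 2.219, 0.001]
wrist_force: [0.5, -0.1, -0.7]
opening: 0.0375
grip_force: 20.0
```

```bash
python3 -m jog '{"dp":[[0,0,0],[0,0,0],[0,0,0],[0,0,0]],"rot":[[0,0,0],[0,0,0],[0,0,0],[0,0,0]],"hand":[220,220,220,220]}'
python3 - <<'E'
from h import *
for i in range(3): print(monitor.sense()["ee_pos"].round(4))
E
```

```text
time: 9.83
ee_pos: [0.583, -0.3411, 0.1108]
orientation: [2.221, 2.222, 0.0]
wrist_force: [-0.9, 0.2, -0.6]
opening: 0.0376
grip_force: 20.0
[ 0.583  -0.3411  0.1108]
[ 0.583  -0.3411  0.1108]
[ 0.583  -0.3411  0.1108]
```

```bash
python3 -m jog '{"dp":[[0,-0.2,1],[0,0,1.5],[0,0,1.2],[0,0,0.5],[0,0,0.3],[0,0,0],[0,0,0],[0,0,0]],"rot":[[0,0,0],[0,0,0],[0,0,0],[0,0,0],[0,0,0],[0,0,0],[0,0,0],[0,0,0]],"hand":[220,220,220,220,220,220,220,100]}'
python3 -m jog '{"dp":[[0,0,0],[0,0,0],[0,0,0],[0,0,-3],[0,0,-4],[0,0,-4],[0,0,0],[0,0,0]],"rot":[[0,0,0],[0,0,0],[0,0,0],[0,0,0],[0,0,0],[0,0,0],[0,0,0],[0,0,0]],"hand":[100,100,100,100,100,0,0,0]}'
python3 - <<'E'
from h import *
s=monitor.sense(); print(s["ee_pos"].round(4),s["opening"])
c=calibration("wrist"); im,d=grab_frame("wrist"); cv2.imwrite("pics/w5.png",im)
for t in T[:3]: print(t,fit("wrist",t,d,c))
E
```

```text
time: 10.5
ee_pos: [0.5809, -0.341, 0.065]
orientation: [-2.221, -2.222, -0.0]
wrist_force: [0.2, -0.3, 0.3]
opening: 0.0414
grip_force: 0.0
time: 11.17
ee_pos: [0.5826, -0.3424, 0.1795]
orientation: [2.216, 2.217, 0.001]
wrist_force: [0.2, 1.1, -0.7]
opening: 0.0738
grip_force: 0.0
[ 0.5826 -0.3424  0.1795] 0.0737693404036933
pot_red None
pot_yellow (0.62, [580.3, -341.3], [35.2, 35.0], np.float64(74.9))
pot_green None
```

View pics/w5.png

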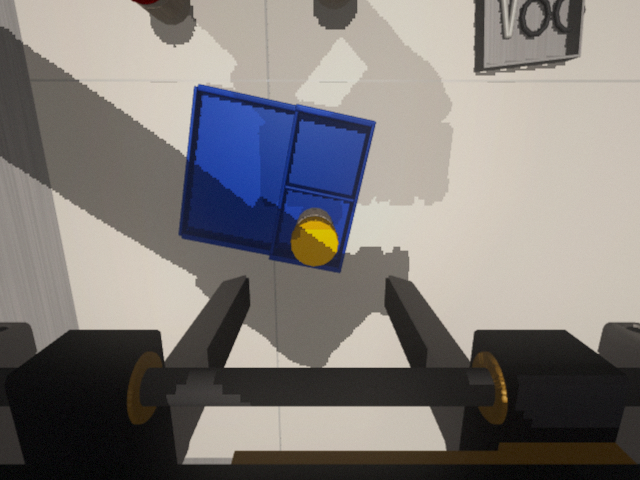

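Yellow stands at (315,240) in the far well, top at 75 mm. Now red.

```bash
python3 -m jog '{"dp":[[2.5,-1.5,0],[2.5,-1.5,0],[2.5,-1.5,0],[2.5,-1.5,0],[2.5,-1.5,0],[2.5,-1.5,0],[2.5,-1.5,0],[1.5,-1.6,0]],"rot":[[0,0,0],[0,0,0],[0,0,0],[0,0,0],[0,0,0],[0,0,0],[0,0,0],[0,0,0]],"hand":[0,0,0,0,0,0,0,0]}'
python3 -m jog '{"dp":[[0,0,0],[0,0,0],[0,0,0],[0,0,0]],"rot":[[0,0,0],[0,0,0],[0,0,0],[0,0,0]],"hand":[0,0,0,0]}'
python3 - <<'E'
from h import *
c=calibration("wrist"); im,d=grab_frame("wrist")
for t in["pot_red","pot_green","slide_mailer","cassette"]: print(t,fit("wrist",t,d,c))
E
```

```text
time: 12.03
ee_pos: [0.4581, -0.1486, 0.1734]
orientation: [-2.217, -2.22, 0.001]
wrist_force: [-0.0, 0.5, 1.2]
opening: 0.0938
grip_force: 0.0
time: 12.37
ee_pos: [0.4603, -0.1519, 0.1752]
orientation: [-2.222, -2.221, 0.0]
wrist_force: [0.8, 0.4, 0.1]
opening: 0.094
grip_force: 0.0
pot_red (0.84, [459.4, -151.2], [34.7, 35.3], np.float64(70.9))
pot_green (0.7, [595.9, -139.1], [35.8, 35.3], np.float64(70.9))
slide_mailer (0.77, [436.7, -18.0], [87.7, 33.3], 27.8, np.float64(17.0))
cassette (0.73, [436.8, -18.0], [88.3, 32.9], 27.6, np.float64(17.0))
```

```bash
python3 -m jog '{"dp":[[0,0,3.5],[0,0,4],[0,0,3],[0,0,1],[0,0,0],[0,0,0],[0,0,0],[0,0,0]],"rot":[[0,0,0],[0,0,0],[0,0,0],[0,0,0],[0,0,0],[0,0,0],[0,0,0],[0,0,0]],"hand":[0,0,0,0,0,150,220,220]}' 20
python3 -m jog '{"dp":[[0,0,0],[0,0,0],[0,0,0],[0,0,0],[0,0,-1],[0,0,-3],[0,0,-3],[0,0,-3]],"rot":[[0,0,0],[0,0,0],[0,0,0],[0,0,0],[0,0,0],[0,0,0],[0,0,0],[0,0,0]],"hand":[220,220,220,220,220,220,220,220]}'
python3 -m jog '{"dp":[[-2,2.2,0],[-3,3,0],[-3,3,0],[-2.5,3,0],[-2,2.2,0],[0,0,0],[0,0,0],[0,0,0]],"rot":[[0,0,0],[0,0,0],[0,0,0],[0,0,0],[0,0,0],[0,0,0],[0,0,0],[0,0,0]],"hand":[220,220,220,220,220,220,220,220]}'
python3 - <<'E'
from h import *
s=monitor.sense(); print(s["ee_pos"].round(4),s["opening"])
im,d=grab_frame("wrist"); cv2.imwrite("pics/w6.png",im)
E
```

```text
time: 13.28
ee_pos: [0.4615, -0.1521, 0.0627]
orientation: [2.218, 2.219, 0.002]
wrist_force: [-0.9, -0.5, -0.9]
opening: 0.0777
grip_force: 0.0
time: 13.95
ee_pos: [0.4595, -0.1509, 0.1621]
orientation: [-2.221, -2.221, 0.0]
wrist_force: [0.7, 0.1, -0.3]
opening: 0.0241
grip_force: 0.0
time: 14.62
ee_pos: [0.5924, -0.2745, 0.1605]
orientation: [-2.22, -2.221, 0.0]
wrist_force: [-0.1, -0.4, 0.4]
opening: 0.013
grip_force: 0.0
[ 0.5924 -0.2745  0.1605] 0.013042356217557283
```

View pics/w6.png

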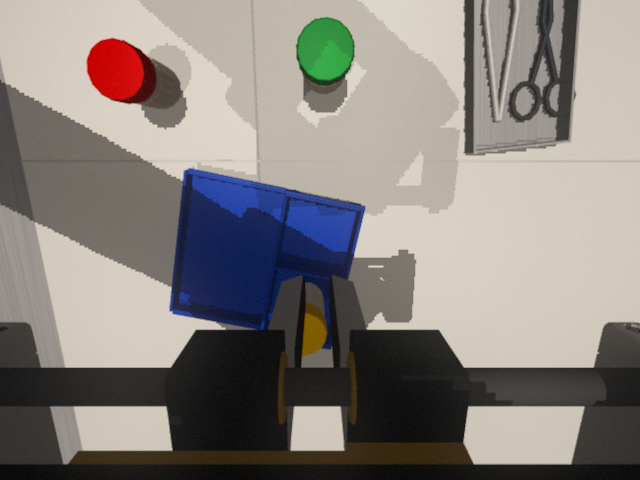

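I lifted before the fingers had closed; red is still standing at (118,70). Going back and giving the fingers more time.

```bash
python3 -m jog '{"dp":[[2,-2.2,0],[3,-3,0],[3,-3,0],[2.5,-3,0],[2,-2.2,0],[0,0,0],[0,0,0],[0,0,0]],"rot":[[0,0,0],[0,0,0],[0,0,0],[0,0,0],[0,0,0],[0,0,0],[0,0,0],[0,0,0]],"hand":[0,0,0,0,0,0,0,0]}'
python3 -m jog '{"dp":[[0,0,0],[0,0,0],[0,0,0]],"rot":[[0,0,0],[0,0,0],[0,0,0]],"hand":[0,0,0]}'
python3 - <<'E'
from h import *
c=calibration("wrist"); im,d=grab_frame("wrist")
for t in["pot_red"]: print(t,fit("wrist",t,d,c))
E
```

```text
time: 15.33
ee_pos: [0.4602, -0.1512, 0.1613]
orientation: [2.219, 2.221, 0.001]
wrist_force: [1.1, -0.4, 0.5]
opening: 0.0627
grip_force: 0.0
time: 15.58
ee_pos: [0.4604, -0.1517, 0.1606]
orientation: [2.221, 2.221, 0.0]
wrist_force: [0.6, 0.1, 0.1]
opening: 0.0831
grip_force: 0.0
pot_red (0.69, [459.5, -151.3], [34.3, 35.6], np.float64(70.9))
```

```bash
python3 -m jog '{"dp":[[0,0,3],[0,0,3],[0,0,3],[0,0,1],[0,0,0],[0,0,0],[0,0,0],[0,0,0]],"rot":[[0,0,0],[0,0,0],[0,0,0],[0,0,0],[0,0,0],[0,0,0],[0,0,0],[0,0,0]],"hand":[0,0,0,0,0,220,220,220]}' 20
python3 -m jog '{"dp":[[0,0,0],[0,0,0],[0,0,0],[0,0,0],[0,0,0],[0,0,0],[0,0,0],[0,0,0]],"rot":[[0,0,0],[0,0,0],[0,0,0],[0,0,0],[0,0,0],[0,0,0],[0,0,0],[0,0,0]],"hand":[220,220,220,220,220,220,220,220]}'
```

```text
time: 16.35
ee_pos: [0.4613, -0.152, 0.0624]
orientation: [2.218, 2.219, 0.001]
wrist_force: [-0.7, -0.5, -0.3]
opening: 0.0776
grip_force: 0.0
time: 17.02
ee_pos: [0.4599, -0.1512, 0.0605]
orientation: [-2.221, -2.222, 0.0]
wrist_force: [-0.4, 0.3, 1.1]
opening: 0.0373
grip_force: 20.0
```

```bash
python3 -m jog '{"dp":[[0,0,-1],[0,0,-3],[0,0,-3],[0,0,-3],[-2,2.2,0],[-3,3,0],[-3,3,0],[-2.5,3,0]],"rot":[[0,0,0],[0,0,0],[0,0,0],[0,0,0],[0,0,0],[0,0,0],[0,0,0],[0,0,0]],"hand":[220,220,220,220,220,220,220,220]}'
python3 -m jog '{"dp":[[-2,2.1,0],[0,0,0],[0,0,0],[0,0,2],[0,0,2.5],[0,0,0],[0,0,0],[0,0,0]],"rot":[[0,0,0],[0,0,0],[0,0,0],[0,0,0],[0,0,0],[0,0,0],[0,0,0],[0,0,0]],"hand":[220,220,220,220,220,220,220,220]}'
```

```text
time: 17.68
ee_pos: [0.5721, -0.2567, 0.1616]
orientation: [2.22, 2.221, 0.0]
wrist_force: [0.2, -0.5, -0.3]
opening: 0.0374
grip_force: 20.0
time: 18.35
ee_pos: [0.592, -0.2747, 0.1169]
orientation: [2.22, 2.222, 0.0]
wrist_force: [-0.2, -0.1, -0.3]
opening: 0.0373
grip_force: 20.0
```

```bash
python3 -m jog '{"dp":[[-0.1,0.1,1.5],[0,0,1.5],[0,0,1.2],[0,0,0.5],[0,0,0.3],[0,0,0],[0,0,0],[0,0,0]],"rot":[[0,0,0],[0,0,0],[0,0,0],[0,0,0],[0,0,0],[0,0,0],[0,0,0],[0,0,0]],"hand":[220,220,220,220,220,220,220,100]}'
python3 -m jog '{"dp":[[0,0,0],[0,0,0],[0,0,0],[0,0,0],[0,0,-3],[0,0,-4],[0,0,-4],[0,0,0]],"rot":[[0,0,0],[0,0,0],[0,0,0],[0,0,0],[0,0,0],[0,0,0],[0,0,0],[0,0,0]],"hand":[100,100,100,100,100,50,0,0]}'
python3 - <<'E'
from h import *
s=monitor.sense(); print(s["ee_pos"].round(4),s["opening"])
c=calibration("wrist"); im,d=grab_frame("wrist")
for t in T[:3]: print(t,fit("wrist",t,d,c))
E
```

```text
time: 19.02
ee_pos: [0.593, -0.2761, 0.0654]
orientation: [2.221, 2.222, 0.0]
wrist_force: [-0.7, 0.4, 1.2]
opening: 0.0411
grip_force: 0.0
time: 19.68
ee_pos: [0.5971, -0.2788, 0.1857]
orientation: [2.21, 2.211, 0.005]
wrist_force: [1.0, -0.1, 1.3]
opening: 0.0736
grip_force: 0.0
[ 0.5971 -0.2788  0.1857] 0.07362292381036176
pot_red (0.6, [592.9, -276.1], [35.1, 35.4], np.float64(74.9))
pot_yellow (0.66, [580.8, -341.4], [35.6, 35.7], np.float64(74.8))
pot_green (0.67, [596.9, -140.7], [35.2, 35.5], np.float64(70.8))
```

```bash
python3 -m jog '{"dp":[[3,0.3,0],[4,0,0],[4,0,0],[2.7,0,1],[0,0,2],[0,0,0],[0,0,0],[0,0,0]],"rot":[[0,0,0],[0,0,0],[0,0,0],[0,0,0],[0,0,0],[0,0,0],[0,0,0],[0,0,0]],"hand":[0,0,0,0,0,0,0,0]}'
python3 - <<'E'
from h import *
s=monitor.sense(); print(s["ee_pos"].round(4),s["opening"])
c=calibration("wrist"); im,d=grab_frame("wrist")
for t in["pot_green","cassette","slide_mailer"]: print(t,fit("wrist",t,d,c))
E
python3 -m jog '{"dp":[[0,0,3],[0,0,3],[0,0,2],[0,0,0.5],[0,0,0],[0,0,0],[0,0,0],[0,0,0]],"rot":[[0,0,0],[0,0,0],[0,0,0],[0,0,0],[0,0,0],[0,0,0],[0,0,0],[0,0,0]],"hand":[0,0,0,0,0,100,220,220]}' 20
python3 -m jog '{"dp":[[0,0,0],[0,0,0],[0,0,0],[0,0,0],[0,0,0],[0,0,0],[0,0,0],[0,0,0]],"rot":[[0,0,0],[0,0,0],[0,0,0],[0,0,0],[0,0,0],[0,0,0],[0,0,0],[0,0,0]],"hand":[220,220,220,220,220,220,220,220]}'
```

```text
time: 20.55
ee_pos: [0.5955, -0.1396, 0.1449]
orientation: [-2.221, -2.22, 0.001]
wrist_force: [0.9, -0.3, 0.7]
opening: 0.0942
grip_force: 0.0
[ 0.5955 -0.1396  0.1449] 0.09415597139838135
pot_green (0.89, [596.8, -139.0], [35.2, 35.5], np.float64(70.9))
cassette (0.91, [571.9, 13.1], [39.8, 28.8], -4.3, np.float64(13.8))
slide_mailer None
time: 21.42
ee_pos: [0.5972, -0.1397, 0.0626]
orientation: [2.219, 2.219, 0.002]
wrist_force: [0.2, 0.6, 0.2]
opening: 0.0778
grip_force: 0.0
time: 22.08
ee_pos: [0.5958, -0.139, 0.0604]
orientation: [2.221, 2.222, 0.0]
wrist_force: [-0.1, 0.9, -0.4]
opening: 0.0374
grip_force: 20.0
```

```bash
python3 -m jog '{"dp":[[0,0,-1],[0,0,-3],[0,0,-3],[0,0,-3],[2,-0.3,-1],[3,-0.5,0],[3.5,-0.5,0],[3.5,0,0]],"rot":[[0,0,0],[0,0,0],[0,0,0],[0,0,0],[0,0,0],[0,0,0],[0,0,0],[0,0,0]],"hand":[220,220,220,220,220,220,220,220]}'
python3 -m jog '{"dp":[[3.5,0,0],[3.5,0,0],[3.5,0,0],[3.5,0,0],[3.5,0,0],[3.5,0,0],[3.5,0,0],[3.5,0,0]],"rot":[[0,0,0],[0,0,0],[0,0,0],[0,0,0],[0,0,0],[0,0,0],[0,0,0],[0,0,0]],"hand":[220,220,220,220,220,220,220,220]}'
python3 -m jog '{"dp":[[2,0,0],[0,0,0],[0,0,0],[0,0,0]],"rot":[[0,0,0],[0,0,0],[0,0,0],[0,0,0]],"hand":[220,220,220,220]}'
python3 - <<'E'
from h import *
s=monitor.sense(); print(s["ee_pos"].round(4),s["opening"])
c=calibration("wrist"); print(np.linalg.inv(c["camera_from_world"]).tolist()); im,d=grab_frame("wrist"); cv2.imwrite("pics/w7.png",im)
E
```

```text
time: 22.75
ee_pos: [0.5822, -0.0182, 0.1716]
orientation: [2.222, 2.22, 0.001]
wrist_force: [0.3, -0.0, -0.6]
opening: 0.0376
grip_force: 20.0
time: 23.42
ee_pos: [0.5824, 0.2628, 0.1712]
orientation: [2.221, 2.222, 0.001]
wrist_force: [1.3, 0.5, -0.3]
opening: 0.0378
grip_force: 20.0
time: 23.75
ee_pos: [0.5826, 0.2802, 0.1707]
orientation: [2.221, 2.221, -0.001]
wrist_force: [0.6, -0.0, -0.0]
opening: 0.0382
grip_force: 20.0
[0.5826 0.2802 0.1707] 0.038159720068668926
[[0.999999331774511, 0.0011326296369222337, 0.0002315181110558954, 0.5823425248205187], [0.0011537597314661599, -0.9652016823019695, -0.26150407514975466, 0.3540127557518132], [-7.272559541605265e-05, 0.26150416752234007, -0.9652023441120698, 0.3337399825779682], [0.0, 0.0, 0.0, 1.0]]
```

View pics/w7.png

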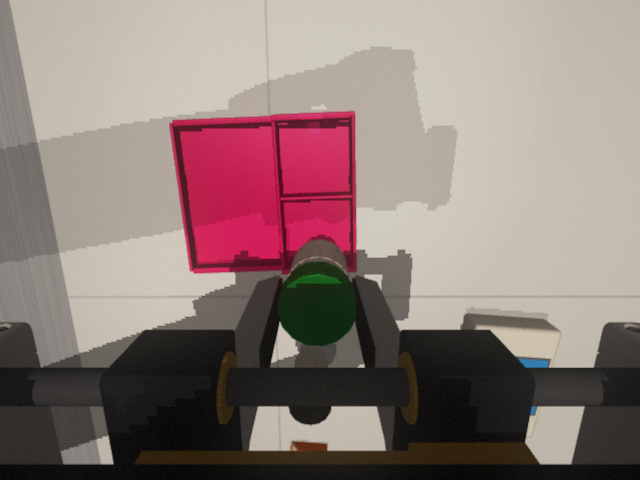

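The pink caddy is at (172,122)–(355,112) with its near edge at (191,270), and its divider at (280,198)–(353,195). The green pot is over the near well; next, pixel to position for that well.

Run:
```python
from h import *
for u,v,z in[(172,122,.018),(355,112,.03),(191,270,.018),(280,198,.03),(353,195,.03)]: print(ray("wrist",u,v,z))
```

```text
[460.  374.1]
[613.3 381. ]
[463.8 241.7]
[550.8 311.4]
[613.5 314. ]
```

```bash
python3 -m jog '{"dp":[[0,0.2,2],[0,0,3],[0,0,2],[0,0,1.5],[0,0,1.2],[0,0,0.5],[0,0,0.3],[0,0,0]],"rot":[[0,0,0],[0,0,0],[0,0,0],[0,0,0],[0,0,0],[0,0,0],[0,0,0],[0,0,0]],"hand":[220,220,220,220,220,220,220,220]}'
python3 -m jog '{"dp":[[0,0,0],[0,0,0],[0,0,0],[0,0,0],[0,0,0],[0,0,-3],[0,0,-4],[0,0,-4]],"rot":[[0,0,0],[0,0,0],[0,0,0],[0,0,0],[0,0,0],[0,0,0],[0,0,0],[0,0,0]],"hand":[220,100,100,100,100,100,50,0]}'
python3 -m jog '{"dp":[[0,0,0],[0,0,0],[0,0,0]],"rot":[[0,0,0],[0,0,0],[0,0,0]],"hand":[0,0,0]}'
python3 - <<'E'
from h import *
s=monitor.sense(); print(s["ee_pos"].round(4),s["opening"])
c=calibration("wrist"); im,d=grab_frame("wrist")
for t in["pot_green","pot_black","cassette"]: print(t,fit("wrist",t,d,c))
E
```

```text
time: 24.47
ee_pos: [0.5851, 0.2808, 0.0657]
orientation: [2.221, 2.221, 0.001]
wrist_force: [0.1, 0.4, -1.2]
opening: 0.0375
grip_force: 20.0
time: 25.13
ee_pos: [0.5836, 0.2807, 0.1755]
orientation: [-2.22, -2.221, 0.004]
wrist_force: [1.1, -0.1, 0.9]
opening: 0.0672
grip_force: 0.0
time: 25.38
ee_pos: [0.5843, 0.2809, 0.1751]
orientation: [-2.221, -2.222, 0.001]
wrist_force: [-0.5, 0.1, -0.6]
opening: 0.0873
grip_force: 0.0
[0.5843 0.2809 0.1751] 0.08726970639137166
pot_green (0.97, [586.8, 281.1], [34.8, 35.7], np.float64(74.9))
pot_black (0.89, [575.8, 123.3], [33.2, 15.6], np.float64(71.1))Traceback (most recent call last):
  File "<stdin>", line 4, in <module>
  File "h.py", line 27, in fit
    n,l,st,_=cv2.connectedComponentsWithStats(img); l=l==1+np.argmax(st[1:,4])
                                                           ~~~~~~~~~^^^^^^^^^^
    return _wrapfunc(a, 'argmax', axis=axis, out=out, **kwds)
    return bound(*args, **kwds)
ValueError: attempt to get argmax of an empty sequence
```

```bash
python3 -m jog '{"dp":[[-3,-1.1,0],[-4,0,0],[-4,0,0],[-4,0,0],[-4,0,0],[-4,0,0],[-3.6,0,0],[0,0,0]],"rot":[[0,0,0],[0,0,0],[0,0,0],[0,0,0],[0,0,0],[0,0,0],[0,0,0],[0,0,-7]],"hand":[0,0,0,0,0,0,0,0]}'
python3 -m jog '{"dp":[[0,0,0],[0,0,0],[0,0,0],[0,0,0],[0,0,0],[0,0,0],[0,0,0],[0,0,0]],"rot":[[0,0,-7],[0,0,-7],[0,0,-7],[0,0,-7],[0,0,-7],[0,0,-7],[0,0,-7],[0,0,-7]],"hand":[0,0,0,0,0,0,0,0]}'
python3 -m jog '{"dp":[[0,0,0],[0,0,0],[0,0,0],[0,0,3],[0,0,3],[0,0,0],[0,0,0],[0,0,0]],"rot":[[0,0,-7],[0,0,-7],[0,0,-8],[0,0,0],[0,0,0],[0,0,0],[0,0,0],[0,0,0]],"hand":[0,0,0,0,0,0,0,0]}'
python3 - <<'E'
from h import *
s=monitor.sense(); m=R.from_rotvec(s["orientation"]).as_matrix(); print(s["ee_pos"].round(4),s["opening"],np.degrees(np.arctan2(m[1,1],m[0,1])),m.round(3).tolist())
c=calibration("wrist"); im,d=grab_frame("wrist"); cv2.imwrite("pics/w8.png",im)
f=fit("wrist","cassette",d,c); print(f); dl=np.r_[f[1],0]/10-s["ee_pos"]*100; print("tool dp cm",m.T[:2]@np.r_[dl[:2],0])
E
```

```text
time: 26.25
ee_pos: [0.5733, 0.0096, 0.1745]
orientation: [-2.086, -2.349, 0.003]
wrist_force: [-1.2, -0.1, 0.7]
opening: 0.0939
grip_force: 0.0
time: 26.92
ee_pos: [0.5731, 0.0151, 0.1741]
orientation: [-0.723, -3.055, 0.0]
wrist_force: [0.2, 0.5, 0.9]
opening: 0.0939
grip_force: 0.0
time: 27.58
ee_pos: [0.5742, 0.0149, 0.1162]
orientation: [0.159, 3.137, -0.0]
wrist_force: [-1.2, 0.1, 0.7]
opening: 0.0941
grip_force: 0.0
[0.5742 0.0149 0.1162] 0.09409413073071987 84.18405249471381 [[-0.995, 0.101, 0.001], [0.101, 0.995, -0.0], [-0.001, -0.0, -1.0]]
(0.91, [572.2, 13.9], [40.5, 28.2], -4.1, np.float64(13.9))
tool dp cm [ 0.18969178 -0.12128389]
```

View pics/w8.png

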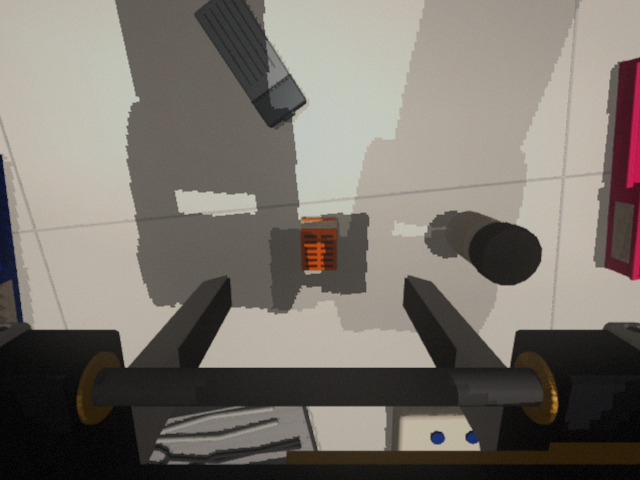

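Cassette (319,245) centred and square between the fingers; black pot (505,252) clear of them. Down and grip.

```bash
python3 -m jog '{"dp":[[0.1,-0.1,3],[0,0,3],[0,0,2],[0,0,1.2],[0,0,0.3],[0,0,0],[0,0,0],[0,0,0]],"rot":[[0,0,0],[0,0,0],[0,0,0],[0,0,0],[0,0,0],[0,0,0],[0,0,0],[0,0,0]],"hand":[0,0,0,0,0,0,200,230]}' 15
python3 -m jog '{"dp":[[0,0,0],[0,0,0],[0,0,0],[0,0,0],[0,0,0],[0,0,0],[0,0,0],[0,0,0]],"rot":[[0,0,0],[0,0,0],[0,0,0],[0,0,0],[0,0,0],[0,0,0],[0,0,0],[0,0,0]],"hand":[230,230,230,230,230,230,230,230]}'
python3 -m jog '{"dp":[[0,0,0],[0,0,0],[0,0,0]],"rot":[[0,0,0],[0,0,0],[0,0,0]],"hand":[230,230,230]}'
```

```text
time: 28.35
ee_pos: [0.5742, 0.0139, 0.0224]
orientation: [0.159, 3.134, -0.001]
wrist_force: [0.5, -0.2, -0.1]
opening: 0.0839
grip_force: 0.0
time: 29.02
ee_pos: [0.5726, 0.0141, 0.0204]
orientation: [-0.159, -3.137, -0.0]
wrist_force: [-0.1, 0.1, -0.6]
opening: 0.0307
grip_force: 0.1
time: 29.27
ee_pos: [0.5726, 0.0141, 0.0204]
orientation: [-0.159, -3.137, 0.0]
wrist_force: [0.3, -0.9, -0.0]
opening: 0.0278
grip_force: 15.0
```

```bash
python3 -m jog '{"dp":[[0,0,-1],[0,0,-3],[0,0,-4],[0,0,-4],[0,0,-1],[0.6,2,0],[1.2,3.5,0],[1.2,3.5,0]],"rot":[[0,0,0],[0,0,0],[0,0,0],[0,0,0],[0,0,0],[0,0,0],[0,0,0],[0,0,0]],"hand":[230,230,230,230,230,230,230,230]}'
python3 -m jog '{"dp":[[1.2,3.5,0],[1.2,3.5,0],[1.2,3.5,0],[1.2,3.5,0],[1.2,3.5,0],[0.6,2.3,0],[0,0,0],[0,0,0]],"rot":[[0,0,0],[0,0,0],[0,0,0],[0,0,0],[0,0,0],[0,0,0],[0,0,0],[0,0,0]],"hand":[230,230,230,230,230,230,230,230]}'
python3 -m jog '{"dp":[[0,0,4],[0,0,4],[0,0,0],[0,0,0],[0,0,0]],"rot":[[0,0,0],[0,0,0],[0,0,0],[0,0,0],[0,0,0]],"hand":[230,230,230,230,230]}'
```

```text
time: 29.93
ee_pos: [0.552, 0.107, 0.1514]
orientation: [0.163, 3.136, 0.0]
wrist_force: [0.7, -0.6, -0.0]
opening: 0.0277
grip_force: 15.0
time: 30.6
ee_pos: [0.5059, 0.3111, 0.1506]
orientation: [0.155, 3.138, -0.001]
wrist_force: [0.2, -0.3, 0.6]
opening: 0.0283
grip_force: 15.0
time: 31.02
ee_pos: [0.5077, 0.3099, 0.0723]
orientation: [0.161, 3.135, 0.001]
wrist_force: [0.3, -0.2, -0.0]
opening: 0.0278
grip_force: 15.0
```

```bash
python3 -m jog '{"dp":[[0,0,1.5],[0,0,1.5],[0,0,1],[0,0,0.5],[0,0,0],[0,0,0],[0,0,0],[0,0,0]],"rot":[[0,0,0],[0,0,0],[0,0,0],[0,0,0],[0,0,0],[0,0,0],[0,0,0],[0,0,0]],"hand":[230,230,230,230,230,230,120,120]}'
python3 -m jog '{"dp":[[0,0,0],[0,0,0],[0,0,0],[0,0,-3],[0,0,-4],[0,0,-4],[0,0,-4],[0,0,0]],"rot":[[0,0,0],[0,0,0],[0,0,0],[0,0,0],[0,0,0],[0,0,0],[0,0,0],[0,0,0]],"hand":[120,120,120,120,120,0,0,0]}'
python3 - <<'E'
from h import *
s=monitor.sense(); print(s["ee_pos"].round(4),s["opening"])
c=calibration("wrist"); im,d=grab_frame("wrist")
for t in["pot_green","cassette"]: print(t,fit("wrist",t,d,c))
E
```

```text
time: 31.68
ee_pos: [0.5071, 0.3106, 0.0266]
orientation: [0.159, 3.136, 0.001]
wrist_force: [-0.4, -0.0, -0.5]
opening: 0.0376
grip_force: 0.0
time: 32.35
ee_pos: [0.5111, 0.3123, 0.1854]
orientation: [0.158, 3.123, 0.01]
wrist_force: [1.0, 0.7, 0.5]
opening: 0.0662
grip_force: 0.0
[0.5111 0.3123 0.1854] 0.06620218566634195
pot_green (0.62, [586.3, 280.9], [35.5, 35.4], np.float64(74.8))
cassette (0.61, [506.0, 307.9], [41.6, 27.2], -6.0, np.float64(17.9))
```

```bash
python3 -m jog '{"dp":[[0.4,-3.2,0],[0.4,-4,0],[0.4,-4,0],[0.4,-4,0],[0.4,-4,0],[0.4,-4,0],[0.4,-4,0],[0.4,-4,0]],"rot":[[0,0,0],[0,0,0],[0,0,0],[0,0,0],[0,0,0],[0,0,0],[0,0,0],[0,0,0]],"hand":[0,0,0,0,0,0,0,0]}'
python3 -m jog '{"dp":[[0.4,-2,0],[0,0,0],[0,0,0],[0,0,0],[0,0,0],[0,0,3],[0,0,3],[0,0,0]],"rot":[[0,0,-6.7],[0,0,-6.7],[0,0,-6.7],[0,0,-6.7],[0,0,-6.7],[0,0,0],[0,0,0],[0,0,0]],"hand":[0,0,0,0,0,0,0,0]}'
python3 -m jog '{"dp":[[0,0,0],[0,0,0],[0,0,0]],"rot":[[0,0,0],[0,0,0],[0,0,0]],"hand":[0,0,0]}'
python3 - <<'E'
from h import *
s=monitor.sense(); m=R.from_rotvec(s["orientation"]).as_matrix(); print(s["ee_pos"].round(4),s["opening"],np.degrees(np.arctan2(m[1,1],m[0,1])),s["qpos"].round(2))
c=calibration("wrist"); im,d=grab_frame("wrist"); cv2.imwrite("pics/w9.png",im)
f=fit("wrist","slide_mailer",d,c); print(f); dl=np.r_[f[1],0]/10-s["ee_pos"]*100; print("tool dp cm",m.T[:2]@np.r_[dl[:2],0])
E
```

```text
time: 33.17
ee_pos: [0.4406, 0.002, 0.1731]
orientation: [-0.158, -3.133, -0.001]
wrist_force: [0.9, -0.3, -0.2]
opening: 0.0938
grip_force: 0.0
time: 33.83
ee_pos: [0.4313, -0.0147, 0.1084]
orientation: [0.748, -3.038, -0.012]
wrist_force: [-0.7, 0.2, -0.8]
opening: 0.0939
grip_force: 0.0
time: 34.08
ee_pos: [0.4378, -0.0166, 0.1168]
orientation: [-0.751, 3.049, -0.002]
wrist_force: [-0.6, 0.7, 0.2]
opening: 0.0939
grip_force: 0.0
[ 0.4378 -0.0166  0.1168] 0.09388851616031511 117.68753420117709 [-0.3  -0.14  2.17  0.    1.11 -2.35]
(0.56, [437.3, -17.8], [88.3, 32.6], 27.6, np.float64(17.0))
tool dp cm [ 0.09939798 -0.08626077]
```

View pics/w9.png

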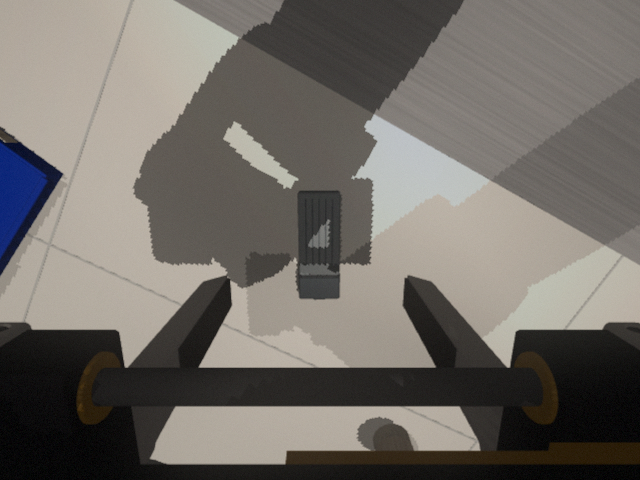

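Mailer (319,245) lies square between the fingers, so down and grip.

```bash
python3 -m jog '{"dp":[[0.1,-0.1,3],[0,0,3],[0,0,2],[0,0,1.2],[0,0,0.3],[0,0,0],[0,0,0],[0,0,0]],"rot":[[0,0,0],[0,0,0],[0,0,0],[0,0,0],[0,0,0],[0,0,0],[0,0,0],[0,0,0]],"hand":[0,0,0,0,0,0,200,230]}' 20
python3 -m jog '{"dp":[[0,0,0],[0,0,0],[0,0,0],[0,0,0],[0,0,0],[0,0,0],[0,0,0],[0,0,0]],"rot":[[0,0,0],[0,0,0],[0,0,0],[0,0,0],[0,0,0],[0,0,0],[0,0,0],[0,0,0]],"hand":[230,230,230,230,230,230,230,230]}'
python3 -m jog '{"dp":[[0,0,0],[0,0,0],[0,0,-1],[0,0,-3],[0,0,-4],[0,0,-4],[0,0,-1],[0,0,0]],"rot":[[0,0,0],[0,0,0],[0,0,0],[0,0,0],[0,0,0],[0,0,0],[0,0,0],[0,0,7]],"hand":[230,230,230,230,230,230,230,230]}'
```

```text
time: 34.85
ee_pos: [0.4378, -0.018, 0.0219]
orientation: [-0.751, 3.048, -0.002]
wrist_force: [0.0, -0.3, -0.7]
opening: 0.0843
grip_force: 0.0
time: 35.52
ee_pos: [0.4364, -0.0176, 0.0204]
orientation: [0.752, -3.05, -0.0]
wrist_force: [-0.1, -0.8, 0.2]
opening: 0.0318
grip_force: 20.0
time: 36.18
ee_pos: [0.4393, -0.0185, 0.1555]
orientation: [-0.56, 3.083, -0.007]
wrist_force: [0.7, -0.3, -0.6]
opening: 0.0317
grip_force: 20.0
```

```bash
python3 -m jog '{"dp":[[0,0,0],[0,0,0],[0,0,0],[0,0,0],[0,0,0],[0,0,0],[0,0,0],[0,0,0]],"rot":[[0,0,7],[0,0,7],[0,0,7],[0,0,7],[0,0,7],[0,0,7],[0,0,7],[0,0,7]],"hand":[230,230,230,230,230,230,230,230]}'
python3 -m jog '{"dp":[[0,0,0],[0,0,0],[0,0,0],[0,0,0],[0,0,0],[0,0,0],[0,0,0],[0,0,0]],"rot":[[0,0,7],[0,0,7],[0,0,7],[0,0,7],[0,0,7],[0,0,7],[0,0,7],[0,0,7]],"hand":[230,230,230,230,230,230,230,230]}'
python3 -m jog '{"dp":[[0,0,0],[0,0,0],[0,0,0],[0,0,0],[0,0,0]],"rot":[[0,0,7],[0,0,3.4],[0,0,0],[0,0,0],[0,0,0]],"hand":[230,230,230,230,230]}'
python3 - <<'E'
from h import *
s=monitor.sense(); m=R.from_rotvec(s["orientation"]).as_matrix(); print(s["ee_pos"].round(4),np.degrees(np.arctan2(m[1,1],m[0,1])))
a=np.radians(-11.6); t=np.array([.5439,-.3005])-.0325*np.array([np.cos(a),np.sin(a)]); print(t,m.T[:2]@np.r_[(t-s["ee_pos"][:2])*100,0])
E
```

```text
time: 36.85
ee_pos: [0.4362, -0.0176, 0.1505]
orientation: [-0.962, -2.991, 0.0]
wrist_force: [-0.4, 0.4, 0.0]
opening: 0.0319
grip_force: 20.0
time: 37.52
ee_pos: [0.4362, -0.0176, 0.1505]
orientation: [-2.253, -2.189, 0.0]
wrist_force: [-1.7, 0.2, -0.7]
opening: 0.0318
grip_force: 20.0
time: 37.93
ee_pos: [0.4364, -0.0177, 0.1505]
orientation: [-2.435, -1.985, 0.0]
wrist_force: [-0.4, -0.1, -0.4]
opening: 0.032
grip_force: 20.0
[ 0.4364 -0.0177  0.1505] -11.634800613414953
[ 0.5120638  -0.29396497] [-25.53575882  12.9872542 ]
```

```bash
python3 -m jog '{"dp":[[-2,1,0],[-3.2,1.6,0],[-3.5,1.8,0],[-3.5,1.8,0],[-3.5,1.8,0],[-3.5,1.8,0],[-3.3,1.7,0],[-3,1.5,0]],"rot":[[0,0,0],[0,0,0],[0,0,0],[0,0,0],[0,0,0],[0,0,0],[0,0,0],[0,0,0]],"hand":[230,230,230,230,230,230,230,230]}'
python3 -m jog '{"dp":[[0,0,3],[0,0,3],[0,0,2],[0,0,0],[0,0,0],[0,0,0]],"rot":[[0,0,0],[0,0,0],[0,0,0],[0,0,0],[0,0,0],[0,0,0]],"hand":[230,230,230,230,230,230]}'
python3 - <<'E'
from h import *
im,d=grab_frame("wrist"); cv2.imwrite("pics/w10.png",im)
E
```

```text
time: 38.6
ee_pos: [0.5122, -0.2961, 0.1503]
orientation: [2.436, 1.983, -0.0]
wrist_force: [-0.6, -0.0, -0.0]
opening: 0.0318
grip_force: 20.0
time: 39.1
ee_pos: [0.5128, -0.2944, 0.072]
orientation: [2.434, 1.982, 0.001]
wrist_force: [0.4, -0.2, 0.5]
opening: 0.032
grip_force: 20.0
```

View pics/w10.png

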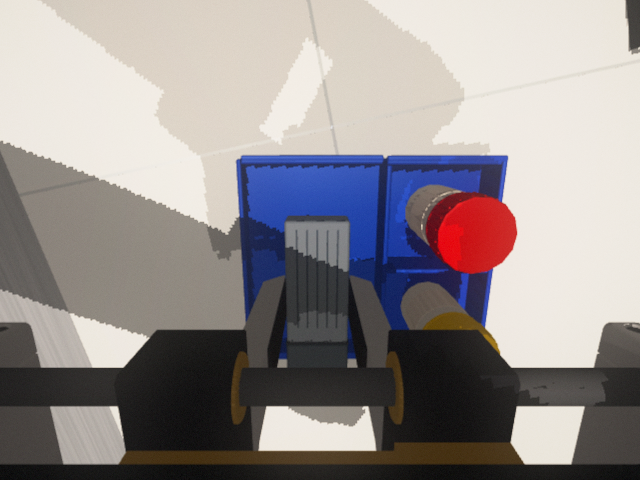

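Mailer (317,280) is square to the bay, between its walls at x = 245 and 383; both pots are upright. Lower and release.

```bash
python3 -m jog '{"dp":[[0,0,1.5],[0,0,1.5],[0,0,1],[0,0,0.5],[0,0,0],[0,0,0],[0,0,0],[0,0,0]],"rot":[[0,0,0],[0,0,0],[0,0,0],[0,0,0],[0,0,0],[0,0,0],[0,0,0],[0,0,0]],"hand":[230,230,230,230,230,230,130,130]}'
python3 -m jog '{"dp":[[0,0,0],[0,0,0],[0,0,-3],[0,0,-4],[0,0,-4],[0,0,-4],[4,0,-2],[4,0,0]],"rot":[[0,0,0],[0,0,0],[0,0,0],[0,0,0],[0,0,0],[0,0,0],[0,0,0],[0,0,0]],"hand":[130,130,130,130,130,130,130,130]}'
python3 -m jog '{"dp":[[4,-2,0],[4,-2,0],[4,-2,0],[4,0,0],[0,0,0],[0,0,0],[0,0,0],[0,0,0]],"rot":[[0,0,0],[0,0,0],[0,0,0],[0,0,0],[0,0,0],[0,0,0],[0,0,0],[0,0,0]],"hand":[130,130,130,130,130,130,130,130]}'
python3 - <<'E'
from h import *
for n in("top","side"):
    im,d=grab_frame(n); cv2.imwrite(f"pics/{n}9.png",im)
    for t in T[:6]:
        try: print(n,t,fit(n,t,d))
        except Exception as e: print(t,e)
    for t in("controller","instrument_tray"):
        r=models.trace(n,t); print(t,r and np.round(r[0]["extent"]))
E
```

```text
time: 39.82
ee_pos: [0.5126, -0.2943, 0.0265]
orientation: [2.435, 1.982, 0.0]
wrist_force: [-0.7, 0.1, 0.8]
opening: 0.0414
grip_force: 0.0
time: 40.48
ee_pos: [0.5305, -0.2207, 0.2012]
orientation: [2.431, 1.971, 0.006]
wrist_force: [0.5, 0.5, 0.7]
opening: 0.046
grip_force: 0.0
time: 41.15
ee_pos: [0.5039, -0.0593, 0.1942]
orientation: [2.438, 1.981, -0.0]
wrist_force: [-0.6, 0.2, -0.2]
opening: 0.0458
grip_force: 0.0
top pot_red (0.94, [592.9, -276.8], [35.4, 35.9], np.float64(74.1))
top pot_yellow (0.85, [580.6, -341.1], [34.2, 34.9], np.float64(74.1))
top pot_green (0.68, [587.5, 278.9], [35.6, 35.4], np.float64(74.2))
top pot_black (0.63, [576.5, 132.1], [35.5, 35.4], np.float64(70.2))
top slide_mailer (0.96, [512.5, -297.6], [85.1, 32.5], 77.7, np.float64(20.3))
top cassette (0.92, [507.4, 307.1], [40.8, 29.0], -4.8, np.float64(16.9))
controller [200. 109. 280. 162.]
instrument_tray []
side pot_red None
side pot_yellow None
side pot_green (0.88, [587.4, 284.4], [35.4, 35.4], np.float64(73.4))
side pot_black (0.69, [576.5, 136.8], [35.8, 35.9], np.float64(69.5))
side slide_mailer (0.58, [512.8, -293.0], [86.6, 33.6], 79.7, np.float64(18.9))
side cassette (0.69, [507.4, 311.9], [40.7, 27.4], -5.4, np.float64(16.6))
controller []
instrument_tray [249. 163. 334. 227.]
```

View pics/top9.png

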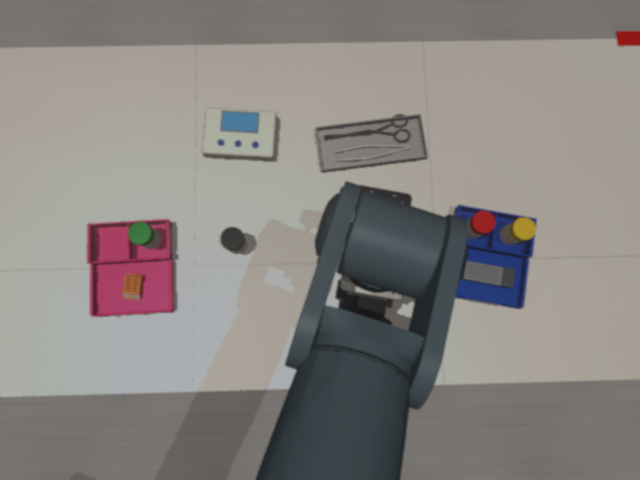

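The final top view shows green (141,233) and the cassette (132,287) in pink. Red (483,222), yellow (522,230) and the mailer (488,273) are in blue. The black pot, controller and tray are where they started, and the arm is clear.

```bash
python3 -c "from rig import workorder; print(workorder.sign_off())"
```

```text
the job is handed in; nothing more can be done
None
```

Both kits are made up and the job is handed in at about 41 s; sign-off returned no verdict, but the last camera check showed every item in place and the spare pot, controller and tray unmoved.

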